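Let the brown egg out of the two-lane egg rack

TASK

The recipe calls for the brown egg, which waits with a white one in the two-lane egg rack. With the fingertips, press down the blue paddle of the lane that holds the brown egg and keep it down until the egg has rolled under the lifted gate to the low end of its lane, then let go so that the gate shuts again. Do not touch the eggs or the gates, keep the other lane's gate shut so that the white egg stays where it is, and leave the spice jar, the timer and the lemon alone.

Things in the scene. Friction and masses are not known exactly. Their poses are not given: they have to be found in the camera images.
- egg_rack: Wooden two-lane egg rack fixed to the table, base board 285 x 160 mm, 143 mm high at the shaft posts (x = +30 mm). Origin on the table in the middle of its width; z up; its -x is the lanes' low end, towards the robot, turned up to 0.35 rad either way. Lanes run along x: left centred on y = +36 mm, right on y = -36 mm, each 64 mm wide, walls 28 mm high, floor falling 0.36 rad towards -x.
- left_gate (a point): Point on the left lane's floor under the shut white gate (rack x = -58 mm, 54 mm high). The gate hangs from the lever's front arm, its lower edge 10 mm above the floor. The egg waits just behind (+x of) it, its middle about 28 mm from the gate; let out, it rolls in about a second to the corked end stop at rack x = -152 mm, where its middle rests at about x = -139 mm, 49 mm high.
- right_gate (a point): The same for the right lane.
- left_paddle (a point): Middle of the upper face of the blue plate at the rear end (away from the robot) of the left lane's lever, 38 mm along the lane, 40 across, 7 thick, 32 mm from the other one. 80 mm behind the shaft. At rest 145 mm above the table, tipped 0.25 rad (far edge higher); fully pressed 39 mm lower, tipped the other way, hardly shifted sideways; free space below.
- right_paddle (a point): The same for the right lane (rack y = -36 mm).
- left_lever (a joint): Angle of the left lever: 0 with the gate shut, 0.5 rad at its stop with the paddle fully down and the gate up. It springs back when let go: about 2 N straight down at the paddle's middle to start it, 5 N to hold it fully down. The egg starts to push past at about 0.2 to 0.3 rad and passes freely beyond 0.4 rad (paddle about 32 mm down).
- right_lever (a joint): The same for the right lever.
- brown_egg: Brown hen's egg, 48 x 56 x 46 mm, 58 g, loose, lying across its lane behind the gate; either lane may hold it. Origin at its underside as first laid (it turns with the egg); its y sign in the rack's frame tells the lane.
- brown_egg_mid (a point): Middle of the brown egg, 23 mm above the lane floor.
- white_egg: White hen's egg, 49 x 54 x 45 mm, in the other lane behind its gate. Origin at its underside.
- spice_jar: Bystander: spice jar with a red cap, 45 mm wide, 106 mm tall, standing about 0.17 m to one side of the rack's middle line. Origin at the centre of its underside.
- timer: Bystander: white kitchen timer with a red foot, 70 mm wide, 60 mm tall, standing on the other side. Origin at the centre of its underside.
- lemon: Bystander: lemon, 72 x 57 x 58 mm, lying beside the paddle end of the rack, about 0.16 m to the right of its middle line. Origin at its underside.

How it is judged:
By the outcome, as a careful person would: the job done as asked, in the order asked, and still so for the second after the job is handed in, with the robot touching nothing.
It also fails if it takes over 29 s, if anything falls off the work surface, if the arm or the gripper's body presses on something with over 40 N, if the wrist force passes 120 N, or if a joint passes its speed limit or range.

ROBOT

A 6-joint arm with a two-finger parallel gripper is mounted at the origin on the work surface; the furniture and walls round the work are solid. World frame = base frame: x ahead of the robot, y to its left, z up, the work surface at z = 0. Lengths are in m, angles in rad, forces in N, time in s.
With the tool pointing down it reaches from about 0.35 to 0.975 m from the base axis. Payload 4.9 kg.
Tool frame: the origin (TCP) lies midway between the tips of the shut fingers; the grasp point (between the pads) lies 19 mm behind it; z points along the fingers, y is the line along which they close (so a half turn about z gives the same grasp; the last joint's range is limited). The gripper opens to 85 mm and grips with 20 to 120 N. Pads are 22 mm wide; open, the fingers measure 114 mm over their backs; the gripper's body (76 mm by 85 mm) begins 54 mm behind the grasp point. The pads swing forward as they close: fully open they stand 13 mm farther back than shut.
Start: joints at [-1.343, 0.053, 1.613, -0, 1.476, -0.119], TCP at [0.212, -0.588, 0.231] pointing down, gripper open.
Joint ranges: [-3.01, 3.01], [-1.01, 2.22], [0.06, 2.58], [-1.02, 4.17], [0.09, 2.62], [-3.14, 3.14]. Speed limits (rad/s): [2.57, 2.57, 3.14, 3.14, 3.14, 3.14].

INTERFACE

Orientations are given as a unit quaternion [w, x, y, z].
In Python, from cell import arm gives the robot as it stands. Calls block until the motion is done:
- arm.move_to(position, orientation): joint-space move of the TCP to a pose.
- arm.servo_line(position, rate=0.15, rotation=None, guard=None): straight line of the TCP; rotation=None keeps the orientation; rate is the mean speed in m/s. With guard (N) it stops when the force on the tool has changed by that much, and returns True; else False.
- arm.move_j(angles): joint-space move.
- arm.gripper_open() and arm.close_gripper(): open the fingers fully, or close them until they stop; the grip force is fixed at half the most.
- arm.sleep(seconds).
- arm.ik(position, orientation): joint angles nearest the present ones, or None.
- arm.grab_frame(name): name is "scene" or "top" or "wrist"; returns (picture, depth): 384x512x3 uint8, blue, green, red; 384x512 float32, m along the optical axis (not along the pixel's ray), 0 where there is no reading.
- arm.calibration(name): a dict with "intrinsics" (3x3 intrinsics, pixels), "eye" and "rotation" of the camera in the world. Camera axes: x right, y up, looking along -z (the intrinsics and any distortion apply to the point x, -y, -z); pixel columns grow to the right and rows downward; lengths in m; the calibration is good to about 2 mm. The wrist camera is an equidistant fisheye: a pixel r from the principal point sees the ray r / f radians off the axis. A picture is of the moment at which its call begins: read the wrist's pose just before it. calibration takes no time and is no camera call; for the wrist camera it gives the pose at the moment of the call.
A pose or a line that the arm cannot do raises arm.PlanningError and nothing moves.
- arm.job_done(): hands the job in; it is judged then, once.
Readings, each from a call of its own:
- arm.read_time(): time.
- arm.read_q(): joint angles.
- arm.read_dq(): joint speeds.
- arm.read_tau(): joint torques, N m.
- arm.read_tool_pos(): TCP position.
- arm.read_eef_rot(): TCP orientation.
- arm.read_contact_force(): force on the tool from outside, world axes, zero at the start.
- arm.read_moment(): the same for the moment, N m.
- arm.read_grip_width(): finger opening in m.
- arm.read_finger_force(): force on a finger pad.
Only numpy, scipy, OpenCV 4.12 (cv2) and the standard library are available. Lean on these libraries where they do the work, as an engineer would, in place of code of your own. Each camera call takes 0.05 s, during which the arm holds its last target. There are 200 camera calls.

## Working session

There is one attempt and no reset: what is moved stays moved. The work goes in short steps, each a Python script; the robot and the scene stay as the last script left them, time stands still between calls to the robot, and variables do not carry over. Pictures are saved under pics/ and viewed, at most 10 in all, crops included, and the job is handed in when it is done.

```bash
mkdir -p pics; cat > h.py <<'E'
import numpy as np, cv2
from cell import arm
def grab(n):
    c=arm.calibration(n); p,d=arm.grab_frame(n); return c,p,d
def pt(c,d,u,v):
    K=np.array(c["intrinsics"]); z=float(np.median(d[v-1:v+2,u-1:u+2]))
    return np.array(c["eye"])+np.array(c["rotation"])@np.array([(u-K[0,2])/K[0,0]*z,-(v-K[1,2])/K[1,1]*z,-z])
E
python3 - <<'E'
from h import *
for n in("scene","top"):
    c,p,d=grab(n); cv2.imwrite(f"pics/{n}.png",p); np.savez(f"{n}.npz",d=d,**c); print(n,c)
print(arm.read_time(),arm.read_eef_rot())
E
```

```text
scene {'intrinsics': array([[460.57184191,   0.        , 247.71943686],
       [  0.        , 460.57184191, 190.91508792],
       [  0.        ,   0.        ,   1.        ]]), 'eye': array([ 0.19910206, -0.61797683,  0.82708304]), 'rotation': array([ 0.8869557 ,  0.39539062, -0.1051263 , -0.21429956])}
top {'intrinsics': array([[353.1896397 ,   0.        , 253.45578309],
       [  0.        , 353.1896397 , 195.05131605],
       [  0.        ,   0.        ,   1.        ]]), 'eye': array([0.38902233, 0.03451176, 1.06473821]), 'rotation': array([ 0.71281002,  0.07204258, -0.05160153, -0.69573631])}
0.1 [-9.07673278e-04  9.85004694e-01  1.72525146e-01 -5.93330413e-05]
```

View pics/top.png

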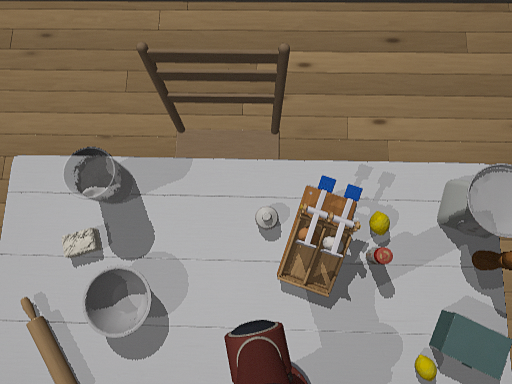

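View pics/scene.png

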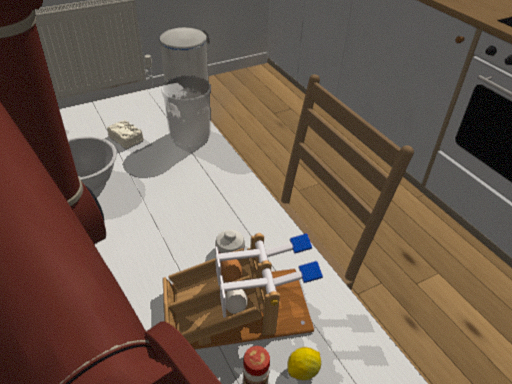

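The top view shows the brown egg at about (305,234) in the left lane and the white egg at (328,242). The blue paddles are at (327,184) on the left and (353,192) on the right. In the scene view they are at (301,243) and (311,271).

```bash
sed -i 's/^from cell.*/&\nfrom scipy.spatial.transform import Rotation as R\ndef rm(c): return R.from_quat(np.array(c["rotation"]),scalar_first=True).as_matrix()/; s/np.array(c\["rotation"\])@/rm(c)@/' h.py
python3 - <<'E'
from h import *
rays=[]
for n in("scene","top"):
    z=dict(np.load(f"{n}.npz")); p=cv2.imread(f"pics/{n}.png").astype(int); d=z["d"]
    m=((p[...,0]>120)&(p[...,2]<60)&(p[...,1]<110)).astype(np.uint8)
    N,l,s,ce=cv2.connectedComponentsWithStats(m)
    K=z["intrinsics"]
    for i in range(1,N):
        if s[i,4]>40:
            vs,us=np.nonzero(l==i)
            P=np.array([z["eye"]+rm(z)@np.array([(u-K[0,2])/K[0,0]*d[v,u],-(v-K[1,2])/K[1,1]*d[v,u],-d[v,u]]) for u,v in zip(us,vs)])
            r=rm(z)@np.array([(ce[i,0]-K[0,2])/K[0,0],-(ce[i,1]-K[1,2])/K[1,1],-1]); rays.append((z["eye"],r))
            print(n,ce[i],s[i,4],np.median(P,0).round(4),P.min(0).round(3),P.max(0).round(3))
for a in rays[:2]:
  for b in rays[2:]:
    t,res,*_=np.linalg.lstsq(np.c_[a[1],-b[1]],b[0]-a[0],rcond=None)
    print((a[0]+t[0]*a[1]).round(4),(b[0]+t[1]*b[1]).round(4),res)
E
```

```text
scene [300.57563025 242.32352941] 238 [ 0.5856 -0.1294  0.1471] [ 0.565 -0.15   0.14 ] [ 0.606 -0.108  0.153]
scene [310.14385965 270.87017544] 285 [ 0.5633 -0.1971  0.1468] [ 0.544 -0.217  0.141] [ 0.584 -0.177  0.152]
top [326.41176471 183.26203209] 187 [ 0.5875 -0.1298  0.1461] [ 0.389 -0.151  0.14 ] [0.606 0.035 1.065]
top [352.50777202 192.03108808] 193 [ 0.5651 -0.1969  0.1458] [ 0.544 -0.219  0.138] [ 0.586 -0.176  0.153]
[ 0.5863 -0.1284  0.146 ] [ 0.5871 -0.1287  0.1462] [6.60064055e-07]
[ 0.5475 -0.1775  0.2144] [ 0.5517 -0.1791  0.2156] [2.17948816e-05]
[ 0.6087 -0.145   0.0624] [ 0.6053 -0.1437  0.0615] [1.37360236e-05]
[ 0.5642 -0.1964  0.1454] [ 0.5651 -0.1967  0.1457] [9.17210564e-07]
```

```bash
python3 - <<'E'
from h import *
arm.close_gripper()
L=np.array([.5866,-.1287]); Rr=np.array([.5646,-.1968]); y=L-Rr; yaw=np.arctan2(-y[0],y[1]); print("yaw",yaw)
q=[0,np.cos(yaw/2),np.sin(yaw/2),0]
arm.move_to([*L,.22],q)
print(arm.read_time(),arm.read_tool_pos(),arm.read_q().round(2) if hasattr(arm.read_q(),'round') else arm.read_q())
arm.servo_line([*L,.162],rate=.1)
for n in("scene","wrist"):
    c,p,d=grab(n)
    if n=="scene": p=cv2.resize(p[180:350,140:366],None,fx=2,fy=2)
    cv2.imwrite(f"pics/{n}2.png",p)
print(arm.read_time(),arm.read_contact_force(),arm.read_tool_pos())
a=cv2.imread("pics/scene2.png");b=cv2.imread("pics/wrist2.png")[:,80:420]
a=cv2.copyMakeBorder(a,0,b.shape[0]-a.shape[0],0,0,0);cv2.imwrite("pics/c2.png",np.hstack([a,b]))
E
```

```text
yaw -0.31247110356187213
2.9917 [ 0.5865026  -0.12939302  0.22003497] [-0.34  0.    1.68 -0.    1.46  1.54]
3.825 [ 0.12179498 -0.55567107  0.38285988] [ 0.58727178 -0.12893076  0.16316167]
```

View pics/c2.png

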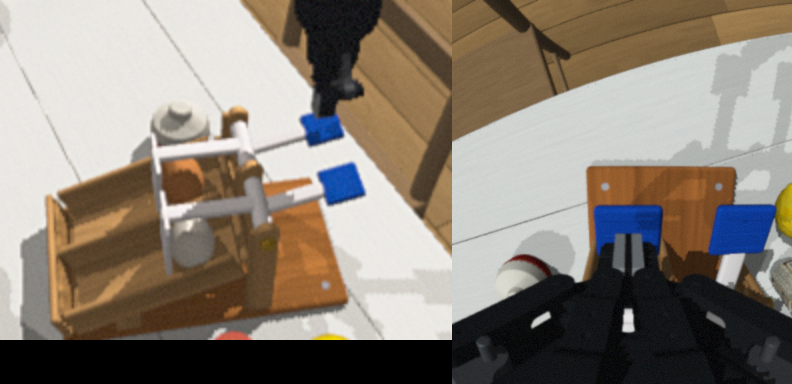

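The closed fingertips are centred over the left paddle: in the wrist view the tips are at column ~629 and the paddle spans 597–660. The brown egg is behind the left gate, so I'll press now.

```bash
python3 - <<'E'
from h import *
L=[.5866,-.1287]
print(arm.servo_line([*L,.111],rate=.06,guard=25))
print(arm.read_time(),arm.read_contact_force(),arm.read_tool_pos())
arm.sleep(1.5)
c,p,d=grab("scene"); cv2.imwrite("pics/scene3.png",cv2.resize(p[180:350,140:366],None,fx=2.5,fy=2.5))
print(arm.read_time(),arm.read_contact_force())
E
```

```text
False
4.825 [-0.42520456 -0.31134927  5.28530702] [ 0.58641842 -0.12866875  0.1111722 ]
6.375 [0.39121448 0.68809645 5.33701499]
```

View pics/scene3.png

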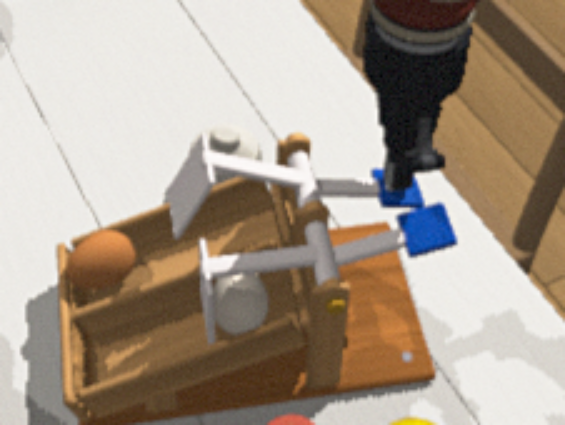

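The left gate is up and the brown egg is at the low end stop, at (100,262). The white egg is still behind its shut gate, so I'll let go of the paddle.

```bash
python3 - <<'E'
from h import *
arm.servo_line([.5866,-.1287,.22],rate=.06)
arm.sleep(1)
c,p,d=grab("scene"); cv2.imwrite("pics/scene4.png",cv2.resize(p[180:350,140:366],None,fx=2.5,fy=2.5))
print(arm.read_time(),arm.read_contact_force())
E
```

```text
9.3917 [-0.07318078  0.10148674 -0.80161581]
```

View pics/scene4.png

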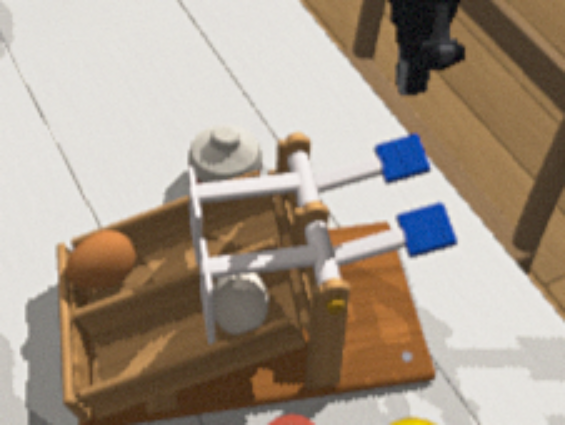

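Both gates are shut, the brown egg is at the low end, the white egg hasn't moved, and the fingers are clear of everything.

```bash
python3 -c "
from cell import arm
print(arm.job_done())"
```

```text
the job is handed in; nothing more can be done
None
```

The brown egg rolled to the low end of the left lane, both gates are shut with the white egg still in place, and the job was handed in at about 9.4 s of the 29 s allowed.

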